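# Find and seat the rocking tank cover

## Task

One of the four identical covers on the filter tank is not seated, though it looks just like the others: press the covers with the fingertips near their edges until you find the one that rocks. Then press that one down at its middle until it is fully home, level and flush with the deck, and finish with the fingertips still holding it down. Only touch and press: do not lift any cover out, and leave the things standing around undisturbed.

Things in the scene. Friction and masses are not known exactly. Their poses are not given: they have to be found in the camera images.
- cover_1_top (a point): Top centre (small round dimple) of cover 1: plain flat plastic plate 88 x 88 x 12 mm, 0.14 kg, loose in a square recess of the tank's deck with 2 mm of play all round. The deck is at z = 0.090; the cover's top starts level at z = 0.095. z points up; x, y along its sides (the row runs along y). In the row of four, seen from the robot, it is the leftmost.
- cover_2_top (a point): Top centre (small round dimple) of cover 2: plain flat plastic plate 88 x 88 x 12 mm, 0.14 kg, loose in a square recess of the tank's deck with 2 mm of play all round. The deck is at z = 0.090; the cover's top starts level at z = 0.095. z points up; x, y along its sides (the row runs along y). In the row of four, seen from the robot, it is the second from the left.
- cover_3_top (a point): Top centre (small round dimple) of cover 3: plain flat plastic plate 88 x 88 x 12 mm, 0.14 kg, loose in a square recess of the tank's deck with 2 mm of play all round. The deck is at z = 0.090; the cover's top starts level at z = 0.095. z points up; x, y along its sides (the row runs along y). In the row of four, seen from the robot, it is the second from the right.
- cover_4_top (a point): Top centre (small round dimple) of cover 4: plain flat plastic plate 88 x 88 x 12 mm, 0.14 kg, loose in a square recess of the tank's deck with 2 mm of play all round. The deck is at z = 0.090; the cover's top starts level at z = 0.095. z points up; x, y along its sides (the row runs along y). In the row of four, seen from the robot, it is the rightmost.
- cover_1: Cover 1 itself; origin at the centre of its underside. Three of the four covers lie firm on thick seals and give less than 1 mm wherever they are pressed. The fourth, which may be any of them, is perched level at the same height on a 14 x 14 mm clip under its middle that has not gone in; nothing shows which it is.
- cover_2: Cover 2 itself; origin at the centre of its underside. Whichever cover is at fault, when pressed with 1 N or more some 30 mm off its middle, towards any side, tips by about 0.13 rad; the pressed edge drops 3 to 5 mm, and it comes level again when let go.
- cover_3: Cover 3 itself; origin at the centre of its underside. Whichever cover is at fault, when pressed straight down within 10 mm of its middle with about 10 N, drives its clip in and sinks 5 mm until its top is flush with the deck (z = 0.090), and stays there.
- cover_4: Cover 4 itself; origin at the centre of its underside. The seal under the cover at fault is thinner, so once home it lies 5 mm lower than the other three, which stay 5 mm proud of the deck.
- tank: Fixed grey plastic filter tank 160 mm (x) by 570 mm (y), deck 90 mm above the bench; origin under its centre on the bench; y runs along the row of covers. The covers' centres lie at y = +168, +56, -56, -168 mm from it, x = 0.
- star_knob_mid (a point): Bystander: black hand knob, 34 mm across, 34 mm high, standing on the left end of the deck; point half-way up.
- sleeve_mid (a point): Bystander: steel sleeve 44 mm across, 55 mm high, standing on the bench on the robot's side of the tank; point half-way up.
- wrench: Bystander: wrench lying on the bench beyond the tank; origin on its underside.
- flange_clamp: Bystander: grey flange clamp of two plates with four black knobs, 90 x 110 x 62 mm, on the bench beyond the tank; origin at the centre of its underside.
There are look-alikes about, which are no part of the job. Leave any brown look-alike of the cover_4 alone.

How it is judged:
By the outcome, as a careful person would: the job done as asked, in the order asked, and still so for the second after the job is handed in, while the arm keeps its last pose, push and grip.
It also fails if it takes over 42 s, if anything falls off the work surface, if the arm or the gripper's body presses on something with over 40 N, if the wrist force passes 120 N, or if a joint passes its speed limit or range.

## Robot

A 6-joint arm with a two-finger parallel gripper is mounted at the origin on the work surface. World frame = base frame: x ahead of the robot, y to its left, z up, the work surface at z = 0. Lengths are in m, angles in rad, forces in N, time in s.
With the tool pointing down it reaches from about 0.325 to 0.875 m from the base axis. Payload 4.4 kg.
Tool frame: the origin (TCP) lies between the finger pads; the fingertips stand 22 mm ahead of it and the grasp point (between the pads) lies 3 mm ahead of it (env.tip_reach is the distance from the TCP to the fingertips, in m); z points along the fingers, y is the line along which they close (so a half turn about z gives the same grasp; the last joint's range is limited). The gripper opens to 85 mm and grips with 20 to 120 N. Pads are 22 mm wide; open, the fingers measure 114 mm over their backs; the gripper's body (76 mm by 85 mm) begins 54 mm behind the grasp point. The pads swing forward as they close: fully open they stand 13 mm farther back than shut.
Start: joints at [1.067, 0.207, 1.542, -0, 1.393, -0.15], TCP at [0.199, 0.54, 0.219] pointing down, gripper open.
Joint ranges: [-2.73, 2.73], [-0.86, 2.22], [0.23, 2.46], [-1.11, 4.25], [0.08, 2.63], [-2.82, 2.82]. Speed limits (rad/s): [2.79, 2.79, 3.14, 3.14, 3.14, 3.14].

## Interface

Orientations are given as a unit quaternion [x, y, z, w].
In Python, from rig import env gives the robot as it stands.
- The arm moves only by the tool servo_tool, never from a script. Its argument "rows" is a list that holds one entry, the list of rows, each a list of 7 numbers: the shift along the tool's x, y, z in m, then the turn, a rotation vector about the tool's x, y, z in degrees, then the opening, from 0 (shut) to 1 (fully open). In form: [[[tx, ty, tz, wx, wy, wz, jaw], ...]]. A call has 1 to 10 rows; each row is the pose to reach, as a shift and turn from the pose commanded when the call began, along the tool's axes at that moment; what a row does not reach only later rows make up. A row lasts 1/12 s, in which the tool goes at most 41.7 mm and 7.16 degrees, less where a joint would pass 70% of its speed; a pose out of reach is approached as far as the arm can. A call with a gripper value outside its range is refused whole. The fingers move at their own pace and stop on an object; "newtons" is the grip in N (left out, the last holds). Time passes only in rows, so rows that repeat a pose let the fingers close. It gives the time, the measured TCP pose, the force, the opening and the grip force at its end, in the units of the state.
- env.get_state(): the state, without advancing time (a new reading comes with each control period).
- env.grab_frame(name): name is "scene" or "top"; returns the picture (384x512x3 uint8, red, green, blue); there is no depth.
- env.camera_info(name): a dict with "fx", "fy", "cx", "cy" (pixels), "view" (4x4, takes a point from world to camera coordinates). Camera axes: x right, y up, looking along -z (the intrinsics and any distortion apply to the point x, -y, -z); pixel columns grow to the right and rows downward; lengths in m; the calibration is good to about 2 mm. A picture is of the moment at which its call begins. camera_info takes no time and is no camera call.
- env.finish_job(): hands the job in; it is judged then, once.
The state is a dict: "t": time; "joints": joint angles; "joint_velocities": joint speeds; "joint_efforts": joint torques, N m; "ee_pos": TCP position; "ee_rot": TCP orientation; "ft_force": force on the tool from outside, world axes, zero at the start; "moment": the same for the moment, N m; "grip_width": opening from 0.0 (shut) to 1.0 (fully open); "gripper_force": force on a finger pad.
Only numpy, scipy, OpenCV 4.12 (cv2) and the standard library are available. Lean on these libraries where they do the work, as an engineer would, in place of code of your own. Each camera call takes 0.05 s, during which the arm holds its last target. There are 200 camera calls.

## Working session

There is one attempt and no reset: what is moved stays moved. The work goes in short steps, Python scripts to look and compute and a tool call to move; the robot and the scene stay as the last step left them, time stands still between calls to the robot, and variables do not carry over. Pictures are saved under pics/ and viewed, at most 10 in all, crops included, and the job is handed in when it is done.

Besides the shell and the picture viewer there is one more tool, called after ">>>" as name(argument=value, ...), one argument or row to a line, values as JSON. servo_tool: Moves the arm, as the interface text tells. Its arguments: {"type":"object","properties":{"rows":{"type":"array"},"newtons":{"type":"number"}},"required":["rows"]}

```bash
mkdir -p pics; python3 - <<'E'
from rig import env
import cv2
for n in("scene","top"):
    f=env.grab_frame(n); cv2.imwrite(f"pics/{n}0.png",cv2.resize(f[:,:,::-1],(800,600)) )
    c=env.camera_info(n); print({k:c[k] for k in c})
s=env.get_state();print(s,env.tip_reach)
E
```

```text
{'fx': 423.3321095958329, 'fy': 423.3321095958329, 'cx': 257.3759752508534, 'cy': 197.5851315060475, 'view': array([[-0.88139746,  0.47213748, -0.01499028,  0.55554099],
       [-0.2878243 , -0.51161344,  0.80957326,  0.06140956],
       [ 0.37456065,  0.71787038,  0.58682743, -1.40466624],
       [ 0.        ,  0.        ,  0.        ,  1.        ]])}
{'fx': 354.84052156662517, 'fy': 354.84052156662517, 'cx': 258.34883975113416, 'cy': 195.5504312298196, 'view': array([[ 9.01196046e-04, -9.99932319e-01,  1.15993584e-02,
        -7.02565629e-02],
       [ 9.80240913e-01,  3.17774671e-03,  1.97781836e-01,
        -5.77128756e-01],
       [-1.97805309e-01,  1.11919255e-02,  9.80177433e-01,
        -8.59264169e-01],
       [ 0.00000000e+00,  0.00000000e+00,  0.00000000e+00,
         1.00000000e+00]])}
{'t': 0.1, 'joints': array([ 1.06751637e+00,  2.07357436e-01,  1.54283950e+00, -1.60807875e-05,
        1.39351509e+00, -1.50500753e-01]), 'joint_velocities': array([ 1.49394615e-03, -2.47221475e-03, -4.16294570e-03, -3.40585302e-05,
       -1.00946251e-03,  1.01815845e-06]), 'joint_efforts': array([ 2.55001996e-04, -3.84094584e+01, -2.92548019e+01, -3.07889350e-04,
        4.93316300e-03,  2.90682124e-05]), 'ee_pos': array([0.1983283 , 0.5389399 , 0.21811558]), 'ee_rot': array([ 1.75474843e-01,  9.84483345e-01, -1.00611270e-03, -3.32771289e-04]), 'ft_force': array([-0.3231368 , -0.20965939, -0.52035688]), 'moment': array([-0.04342295,  0.00991272,  0.03040206]), 'gripper_force': 0.0, 'grip_width': 0.9961850160090471} 0.022
```

View pics/scene0.png

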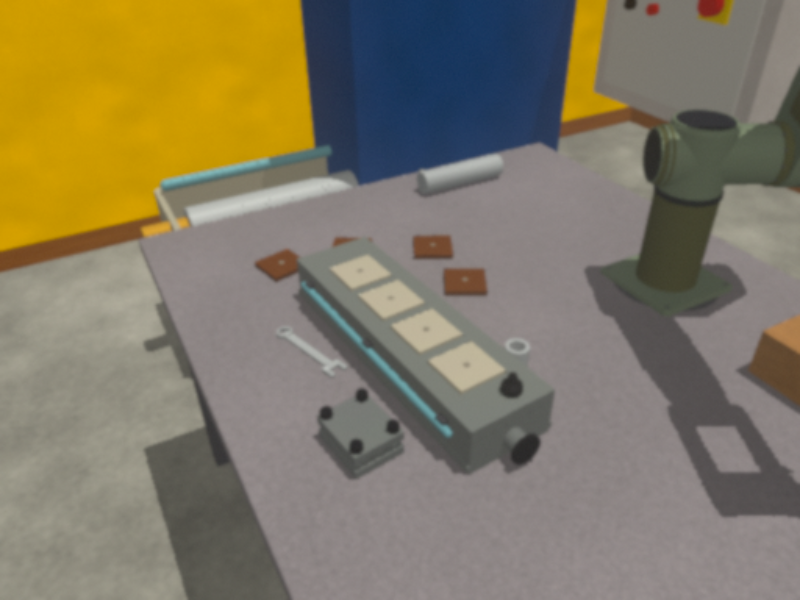

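View pics/top0.png

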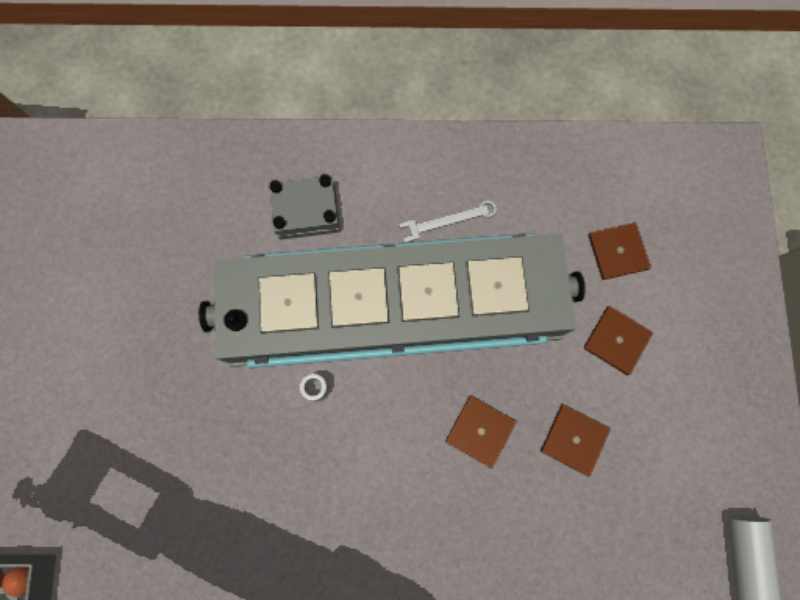

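The top view shows the cream covers 1 to 4 with dimples at (288,302), (358,296), (428,291) and (498,285). The knob is at (236,320) and the sleeve at (313,387). The brown look-alike plates at (620,250), (619,340), (576,440) and (481,431) are off the tank, so I'll leave them alone. The covers I want are the four cream ones in the tank deck. I'll check that in one close crop.

```bash
cat > h.py <<'E'
import numpy as np
def ray(c,u,v,z):
    R=c["view"][:3,:3];t=c["view"][:3,3]
    d=R.T@np.array([(u-c["cx"])/c["fx"],-(v-c["cy"])/c["fy"],-1]); o=-R.T@t
    return o+d*(z-o[2])/d[2]
E
python3 - <<'E'
from rig import env
import cv2,numpy as np
from h import ray
k=800/512
im=cv2.imread("pics/top0.png")
cv2.imwrite("pics/crop.png",cv2.resize(im[220:380,190:590],(800,320),interpolation=cv2.INTER_CUBIC))
T=env.camera_info("top");S=env.camera_info("scene")
P=[ray(T,u/k,v/k,.095) for u,v in[(288,302),(358,296),(428,291),(498,285)]]
Q=[ray(S,u/k,v/k,.095) for u,v in[(466,365),(426,329),(391,298),(360,270.5)]]
print(np.round(P,4),np.round(Q,4))
print(np.linalg.norm(np.diff(P,axis=0),axis=1))
print("knob",ray(T,236/k,320/k,.124),"sleeve",ray(T,313/k,387/k,.055))
E
```

```text
[[ 0.575   0.1147  0.095 ]
 [ 0.5851  0.004   0.095 ]
 [ 0.5936 -0.1075  0.095 ]
 [ 0.6039 -0.2197  0.095 ]] [[ 0.5779  0.1193  0.095 ]
 [ 0.5868  0.0076  0.095 ]
 [ 0.5964 -0.1032  0.095 ]
 [ 0.6059 -0.2147  0.095 ]]
[0.11111877 0.11179131 0.11273071]
knob [0.54073177 0.18649431 0.124     ] sleeve [0.44369209 0.07670227 0.055     ]
```

View pics/crop.png

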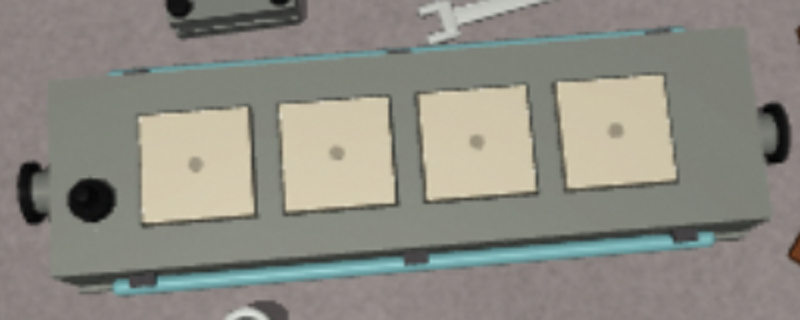

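The crop confirms four flat cream plates with central dimples, set in the grey deck. Averaging both cameras puts the centres at about (0.5765,0.117), (0.586,0.006), (0.595,-0.1055) and (0.605,-0.217), with a pitch of 0.1115 m (0.112 m expected). I'll add a helper that gives the tool-frame shifts.

```bash
cat >> h.py <<'E'
from scipy.spatial.transform import Rotation as Ro
C=np.array([[.5765,.117],[.586,.006],[.595,-.1055],[.605,-.217]])
ex=np.array([.9964,.085])
def pt(i,off=0): return C[i-1]+off*ex
def go(env,xy,z):
    s=env.get_state();R=Ro.from_quat(s["ee_rot"])
    G=Ro.from_matrix(np.array([[-.9964,-.085,0],[-.085,.9964,0],[0,0,-1]]).T)
    print("t",s["t"],"at",np.round(s["ee_pos"],4),"shift mm",np.round(1e3*R.inv().apply(np.r_[xy,z]-s["ee_pos"]),1),"turn",np.round((R.inv()*G).as_rotvec(degrees=True),2))
E
python3 - <<'E'
from rig import env
from h import *
go(env,pt(1,-.03),.135)
E
```

```text
t 0.1 at [0.1983 0.5389 0.2181] shift mm [-473.5 -277.8   83.6] turn [ -0.11  -0.04 -25.09]
```

>>> servo_tool(
  rows=[
    [[-0.12,-0.07,0.01,0,0,-7,0],[-0.24,-0.14,0.02,0,0,-14,0],[-0.36,-0.21,0.03,0,0,-21,0],[-0.4735,-0.278,0.03,0,0,-25,0],[-0.4735,-0.278,0.03,0,0,-25,0],[-0.4735,-0.278,0.03,0,0,-25,0],[-0.4735,-0.278,0.03,0,0,-25,0],[-0.4735,-0.278,0.03,0,0,-25,0],[-0.4735,-0.278,0.03,0,0,-25,0],[-0.4735,-0.278,0.03,0,0,-25,0]],
  ],
  newtons=40,
)

```text
t: 0.93
ee_pos: [0.4575, 0.2232, 0.1959]
ee_rot: [-0.042, 0.999, -0.0, -0.0]
ft_force: [1.0, 1.5, -1.2]
grip_width: 0.004
gripper_force: 0.0
```

>>> servo_tool(
  rows=[
    [[0,0,0,0,0,0,0],[0,0,0,0,0,0,0]],
  ],
)

```text
t: 1.1
ee_pos: [0.4578, 0.2232, 0.1957]
ee_rot: [-0.039, 0.999, -0.0, -0.001]
ft_force: [0.3, 1.1, 0.2]
grip_width: 0.004
gripper_force: 0.0
```

```bash
python3 - <<'E'
from rig import env
from h import *
go(env,pt(1,-.03),.130)
E
```

```text
t 1.1 at [0.4578 0.2232 0.1957] shift mm [ -80.1 -115.4   65.6] turn [-0.   -0.08 -0.37]
```

>>> servo_tool(
  rows=[
    [[-0.027,-0.0385,0.01,0,0,0,0],[-0.053,-0.077,0.02,0,0,0,0],[-0.08,-0.1155,0.035,0,0,0,0],[-0.08,-0.1155,0.05,0,0,0,0],[-0.08,-0.1155,0.065,0,0,0,0],[-0.08,-0.1155,0.065,0,0,0,0],[-0.08,-0.1155,0.065,0,0,0,0],[-0.08,-0.1155,0.065,0,0,0,0]],
  ],
)

```text
t: 1.77
ee_pos: [0.546, 0.1183, 0.132]
ee_rot: [-0.043, 0.999, 0.0, 0.0]
ft_force: [-0.8, 0.2, -1.0]
grip_width: -0.003
gripper_force: 0.0
```

```bash
python3 - <<'E'
from rig import env
from h import *
import cv2
go(env,pt(1,-.03),.117)
a=[]
a.append(cv2.resize(env.grab_frame("top")[120:250,110:380,::-1],(800,385),interpolation=cv2.INTER_CUBIC))
cv2.imwrite("pics/p1.png",a[0])
E
```

```text
t 1.7667 at [0.546  0.1183 0.132 ] shift mm [-0.3 -3.9 15. ] turn [0.02 0.02 0.03]
```

View pics/p1.png

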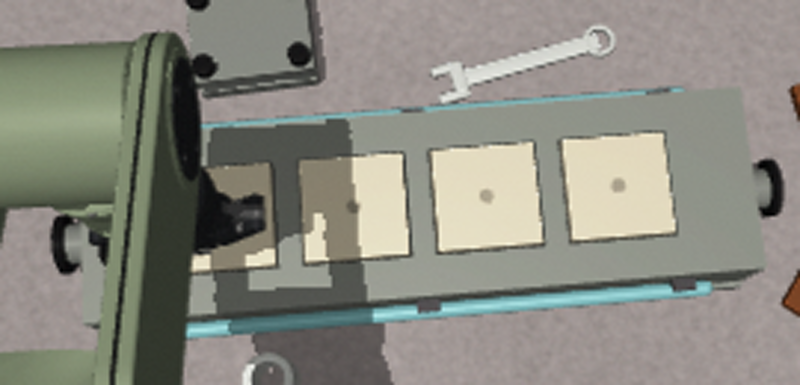

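The arm hides most of cover 1, with the fingertips above it at roughly (250,215). The measured pose is within 4 mm of the aim, so I'll correct that and press down gently.

>>> servo_tool(
  rows=[
    [[0,-0.004,0.006,0,0,0,0],[0,-0.004,0.012,0,0,0,0],[0,-0.004,0.014,0,0,0,0],[0,-0.004,0.0155,0,0,0,0],[0,-0.004,0.0165,0,0,0,0],[0,-0.004,0.0165,0,0,0,0],[0,-0.004,0.0165,0,0,0,0]],
  ],
)

```text
t: 2.4
ee_pos: [0.5467, 0.1127, 0.1149]
ee_rot: [-0.042, 0.999, 0.0, 0.0]
ft_force: [-0.4, -0.3, 0.1]
grip_width: 0.001
gripper_force: 0.0
```

>>> servo_tool(
  rows=[
    [[0,0,0.001,0,0,0,0],[0,0,0.001,0,0,0,0],[0,0,0.001,0,0,0,0]],
  ],
)

```text
t: 2.65
ee_pos: [0.5467, 0.1127, 0.1139]
ee_rot: [-0.042, 0.999, 0.0, 0.0]
ft_force: [-0.4, -0.0, -0.1]
grip_width: 0.002
gripper_force: 0.0
```

>>> servo_tool(
  rows=[
    [[0,0,0.001,0,0,0,0],[0,0,0.001,0,0,0,0],[0,0,0.001,0,0,0,0]],
  ],
)

```text
t: 2.9
ee_pos: [0.5466, 0.1127, 0.1127]
ee_rot: [-0.042, 0.999, -0.0, -0.0]
ft_force: [0.5, 0.1, -0.2]
grip_width: -0.001
gripper_force: 0.0
```

```bash
python3 - <<'E'
from rig import env
import cv2
f=env.grab_frame("scene")
cv2.imwrite("pics/s1.png",cv2.resize(f[150:300,190:390,::-1],(800,600),interpolation=cv2.INTER_CUBIC))
print(env.get_state()["ft_force"],env.tip_reach)
E
```

```text
[-0.09873095 -0.37541881  0.55237234] 0.022
```

View pics/s1.png

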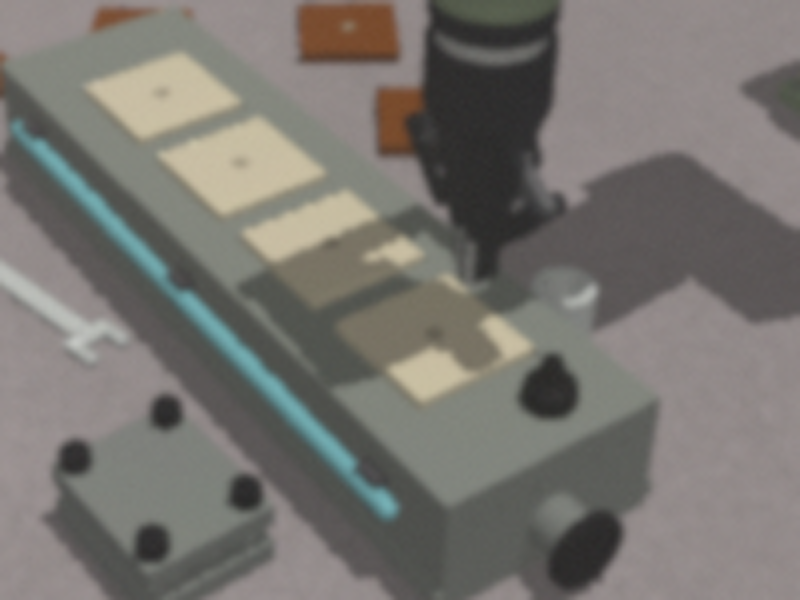

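```bash
cat >> h.py <<'E'
def proj(c,p):
    q=c["view"][:3,:3]@np.array(p)+c["view"][:3,3]
    return np.array([c["cx"]+c["fx"]*q[0]/-q[2], c["cy"]-c["fy"]*q[1]/-q[2]])
E
python3 - <<'E'
from rig import env
from h import *
S=env.camera_info("scene")
cr=lambda p:np.round((proj(S,p)-[190,150])*4)
for z in(.0907,.1,.11,.12): print(z,cr([.5467,.1127,z]))
ey=np.array([-.085,.9964])
for a,b in[(-1,-1),(-1,1),(1,1),(1,-1),(0,0)]: print(a,b,cr(np.r_[C[0]+.044*a*ex+.044*b*ey,.095]))
print(cr([.5407,.1865,.124]))
E
```

```text
0.0907 [469. 318.]
0.1 [470. 306.]
0.11 [471. 294.]
0.12 [472. 282.]
-1 -1 [445. 270.]
-1 1 [534. 344.]
1 1 [419. 399.]
1 -1 [334. 319.]
0 0 [433. 332.]
[550. 342.]
```

```bash
python3 - <<'E'
from rig import env
import cv2,numpy as np
f=env.grab_frame("scene")[185:255,280:340,::-1]; g=env.grab_frame("top")[150:230,150:230,::-1]
f=cv2.resize(f,(480,560),interpolation=cv2.INTER_CUBIC); g=cv2.resize(g,(320,320),interpolation=cv2.INTER_CUBIC)
o=np.zeros((560,800,3),np.uint8);o[:,:480]=f;o[:320,480:]=g
o=(255*(o/255.)**.5).astype(np.uint8)
cv2.imwrite("pics/s2.png",o)
E
```

```text
(no output)
```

View pics/s2.png

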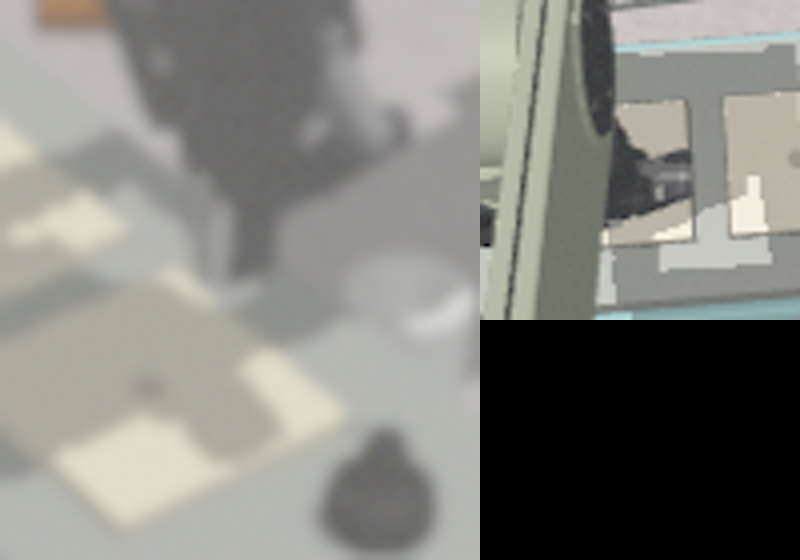

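The fingertips still hover above cover 1 at about (230,275), with no contact on the force reading and their shadow separate from them. I'll keep going down in small steps and watch the force.

>>> servo_tool(
  rows=[
    [[0,0,0.001,0,0,0,0],[0,0,0.002,0,0,0,0],[0,0,0.002,0,0,0,0]],
  ],
)

```text
t: 3.3
ee_pos: [0.5465, 0.1127, 0.1105]
ee_rot: [-0.042, 0.999, 0.0, -0.0]
ft_force: [-0.2, -0.4, -0.6]
grip_width: 0.003
gripper_force: 0.0
```

>>> servo_tool(
  rows=[
    [[0,0,0.001,0,0,0,0],[0,0,0.002,0,0,0,0],[0,0,0.002,0,0,0,0]],
  ],
)

```text
t: 3.55
ee_pos: [0.5465, 0.1127, 0.1085]
ee_rot: [-0.042, 0.999, -0.0, -0.0]
ft_force: [0.1, -0.1, 0.0]
grip_width: 0.0
gripper_force: 0.0
```

>>> servo_tool(
  rows=[
    [[0,0,0.001,0,0,0,0],[0,0,0.002,0,0,0,0],[0,0,0.003,0,0,0,0],[0,0,0.003,0,0,0,0]],
  ],
)

```text
t: 3.88
ee_pos: [0.5465, 0.1127, 0.1055]
ee_rot: [-0.042, 0.999, 0.0, -0.0]
ft_force: [-0.6, -0.0, 0.7]
grip_width: -0.001
gripper_force: 0.0
```

>>> servo_tool(
  rows=[
    [[0,0,0.001,0,0,0,0],[0,0,0.002,0,0,0,0],[0,0,0.002,0,0,0,0]],
  ],
)

```text
t: 4.13
ee_pos: [0.5465, 0.1127, 0.1036]
ee_rot: [-0.042, 0.999, -0.0, -0.0]
ft_force: [-0.3, -0.1, 0.2]
grip_width: 0.002
gripper_force: 0.0
```

```bash
python3 - <<'E'
from rig import env
import cv2,numpy as np
from h import *
f=env.grab_frame("scene")[185:255,280:340,::-1]
f=cv2.resize(f,(480,560),interpolation=cv2.INTER_CUBIC)
cv2.imwrite("pics/s3.png",(255*(f/255.)**.5).astype(np.uint8))
s=env.get_state();print(s["joints"],s["ee_pos"],s["ft_force"])
for z in(.08,.0845,.095,.11): print((proj(env.camera_info("scene"),np.r_[s["ee_pos"][:2],z])-[280,185])*8)
E
```

```text
[ 4.83100533e-02  2.93155524e-01  1.69021514e+00 -1.49810969e-05
  1.15855080e+00 -1.60604857e+00] [0.54651802 0.11271905 0.10365992] [ 0.48352586  0.36514243 -0.20148046]
[216.5910017  381.17393479]
[217.3591071  370.32997278]
[219.16619001 344.81792935]
[221.78437122 307.85495849]
```

View pics/s3.png

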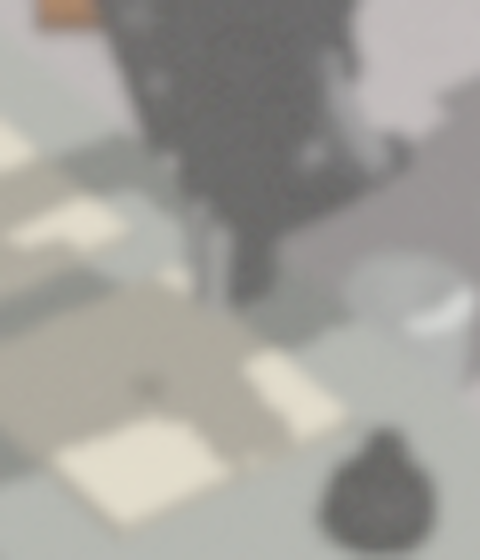

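```bash
python3 - <<'E'
from rig import env
import cv2,numpy as np
from h import *
T=env.camera_info("top");S=env.camera_info("scene")
for z in(.0907,.12,.15): print(z,"top pred px",proj(T,[.5467,.1127,z]), "in s2 crop",(proj(T,[.5467,.1127,z])-[150,150])*4+[480,0])
f=env.grab_frame("top")[140:220,140:240,::-1]
f=cv2.resize(f,(800,600),interpolation=cv2.INTER_CUBIC)  # x8,x7.5
cv2.imwrite("pics/t3.png",(255*(f/255.)**.4).astype(np.uint8))
for z in(.09,.0817,.1,.11): p=proj(T,[.5465,.1127,z]); print(z,(p-[140,140])*[8,7.5])
E
```

```text
0.0907 top pred px [184.97155348 204.82718678] in s2 crop [619.88621393 219.30874713]
0.12 top pred px [182.6301398  202.71777393] in s2 crop [610.52055918 210.87109574]
0.15 top pred px [180.06267174 200.40470549] in s2 crop [600.25068695 201.61882197]
0.09 [360.1779281  487.16667693]
0.0817 [365.25575946 491.44975369]
0.1 [353.93364552 481.89971556]
0.11 [347.54674103 476.51245469]
```

View pics/t3.png

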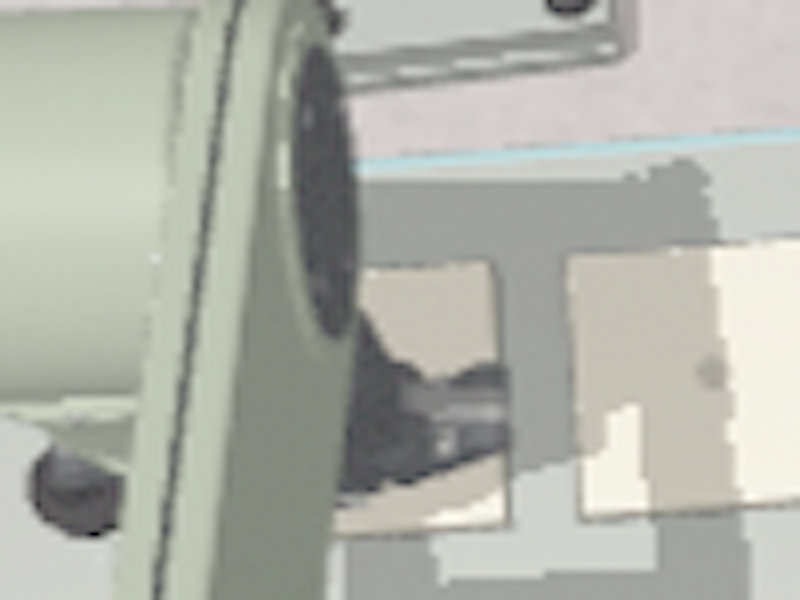

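The top view can't see the fingertips because the arm hides them. The scene view puts them around z = 0.11, so I'll carry on down in small steps.

>>> servo_tool(
  rows=[
    [[0,0,0.001,0,0,0,0],[0,0,0.002,0,0,0,0],[0,0,0.003,0,0,0,0],[0,0,0.003,0,0,0,0]],
  ],
)

```text
t: 4.57
ee_pos: [0.5464, 0.1127, 0.1005]
ee_rot: [-0.042, 0.999, -0.0, -0.0]
ft_force: [-0.3, 0.1, 0.4]
grip_width: 0.004
gripper_force: 0.0
```

>>> servo_tool(
  rows=[
    [[0,0,0.001,0,0,0,0],[0,0,0.002,0,0,0,0],[0,0,0.003,0,0,0,0],[0,0,0.003,0,0,0,0]],
  ],
)

```text
t: 4.9
ee_pos: [0.5464, 0.1127, 0.0975]
ee_rot: [-0.042, 0.999, -0.0, -0.0]
ft_force: [-0.1, 0.1, -0.1]
grip_width: 0.001
gripper_force: 0.0
```

>>> servo_tool(
  rows=[
    [[0,0,0.001,0,0,0,0],[0,0,0.002,0,0,0,0],[0,0,0.002,0,0,0,0]],
  ],
)

```text
t: 5.15
ee_pos: [0.5465, 0.1127, 0.0955]
ee_rot: [-0.042, 0.999, 0.0, -0.0]
ft_force: [-0.2, -0.3, -0.4]
grip_width: 0.002
gripper_force: 0.0
```

>>> servo_tool(
  rows=[
    [[0,0,0.001,0,0,0,0],[0,0,0.002,0,0,0,0],[0,0,0.003,0,0,0,0],[0,0,0.003,0,0,0,0]],
  ],
)

```text
t: 5.48
ee_pos: [0.5464, 0.1127, 0.0925]
ee_rot: [-0.042, 0.999, -0.0, -0.0]
ft_force: [0.1, 0.7, 0.9]
grip_width: -0.004
gripper_force: 0.0
```

>>> servo_tool(
  rows=[
    [[0,0,0.001,0,0,0,0],[0,0,0.002,0,0,0,0],[0,0,0.002,0,0,0,0]],
  ],
)

```text
t: 5.73
ee_pos: [0.5465, 0.1127, 0.0905]
ee_rot: [-0.042, 0.999, -0.0, -0.0]
ft_force: [0.1, 0.1, -0.4]
grip_width: 0.0
gripper_force: 0.0
```

>>> servo_tool(
  rows=[
    [[0,0,0.001,0,0,0,0],[0,0,0.0015,0,0,0,0],[0,0,0.0015,0,0,0,0]],
  ],
)

```text
t: 5.98
ee_pos: [0.5466, 0.1127, 0.0892]
ee_rot: [-0.042, 0.999, -0.0, -0.0]
ft_force: [-0.3, -0.0, -0.0]
grip_width: 0.0
gripper_force: 0.0
```

```bash
python3 - <<'E'
from rig import env
import cv2,numpy as np
from h import *
f=env.grab_frame("scene")[180:255,265:365,::-1]
f=cv2.resize(f,(800,600),interpolation=cv2.INTER_CUBIC)
cv2.imwrite("pics/s4.png",(255*(f/255.)**.5).astype(np.uint8))
s=env.get_state();S=env.camera_info("scene")
for z in(.067,.08,.095): print(z,(proj(S,np.r_[s["ee_pos"][:2],z])-[265,180])*8)
print(s["moment"],s["joint_efforts"])
E
```

```text
0.067 [334.19790127 452.28974388]
0.08 [336.39444448 421.26037995]
0.095 [338.96808394 384.90398344]
[ 0.01155259 -0.03364071  0.00849935] [-3.15699624e-03 -3.89036286e+01 -2.52753675e+01 -5.59269010e-04
 -1.62901033e-03 -3.37271229e-05]
```

View pics/s4.png

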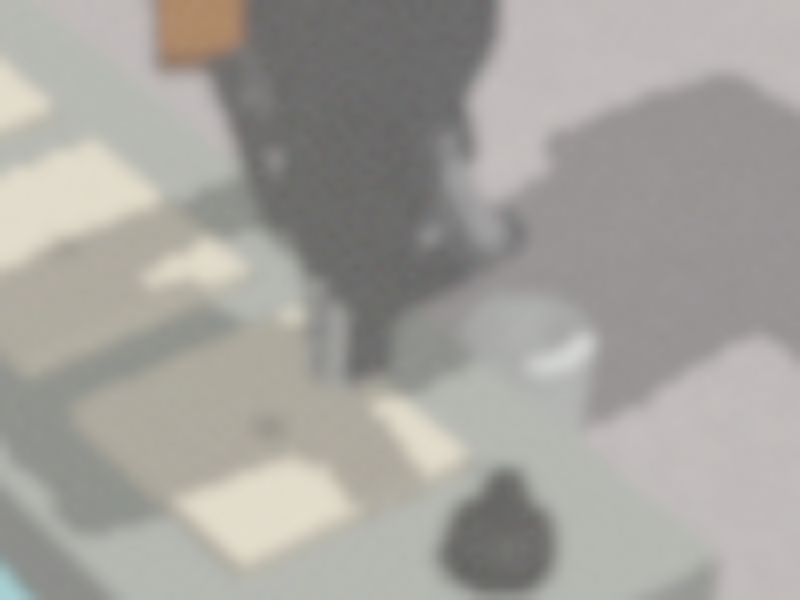

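The fingertips are now at about (345,380). That matches z of roughly 0.096 at that spot, so contact with cover 1 is close. The offset between the fingertips and the TCP differs from the nominal 22 mm, so I'll rely on force from here.

>>> servo_tool(
  rows=[
    [[0,0,0.001,0,0,0,0],[0,0,0.001,0,0,0,0],[0,0,0.001,0,0,0,0]],
  ],
)

```text
t: 6.28
ee_pos: [0.5466, 0.1127, 0.0883]
ee_rot: [-0.042, 0.999, -0.0, -0.0]
ft_force: [-0.0, 0.4, -0.6]
grip_width: 0.002
gripper_force: 0.0
```

>>> servo_tool(
  rows=[
    [[0,0,0.001,0,0,0,0],[0,0,0.001,0,0,0,0],[0,0,0.001,0,0,0,0]],
  ],
)

```text
t: 6.53
ee_pos: [0.5466, 0.1127, 0.0872]
ee_rot: [-0.042, 0.999, -0.0, -0.0]
ft_force: [-0.8, 0.4, -0.3]
grip_width: -0.001
gripper_force: 0.0
```

>>> servo_tool(
  rows=[
    [[0,0,0.001,0,0,0,0],[0,0,0.001,0,0,0,0],[0,0,0.001,0,0,0,0]],
  ],
)

```text
t: 6.78
ee_pos: [0.5466, 0.1127, 0.0862]
ee_rot: [-0.042, 0.999, -0.0, -0.0]
ft_force: [0.4, -0.1, 0.3]
grip_width: -0.001
gripper_force: 0.0
```

>>> servo_tool(
  rows=[
    [[0,0,0.001,0,0,0,0],[0,0,0.001,0,0,0,0],[0,0,0.001,0,0,0,0]],
  ],
)

```text
t: 7.03
ee_pos: [0.5466, 0.1127, 0.0852]
ee_rot: [-0.042, 0.999, -0.0, -0.0]
ft_force: [0.9, 1.3, 0.1]
grip_width: -0.002
gripper_force: 0.0
```

>>> servo_tool(
  rows=[
    [[0,0,0.001,0,0,0,0],[0,0,0.001,0,0,0,0],[0,0,0.001,0,0,0,0]],
  ],
)

```text
t: 7.28
ee_pos: [0.5466, 0.1127, 0.0842]
ee_rot: [-0.042, 0.999, -0.0, -0.0]
ft_force: [-0.2, 0.1, -0.5]
grip_width: -0.0
gripper_force: 0.0
```

>>> servo_tool(
  rows=[
    [[0,0,0.001,0,0,0,0],[0,0,0.001,0,0,0,0],[0,0,0.001,0,0,0,0]],
  ],
)

```text
t: 7.53
ee_pos: [0.5466, 0.1127, 0.0832]
ee_rot: [-0.042, 0.999, -0.0, -0.0]
ft_force: [0.9, 0.5, 0.2]
grip_width: 0.0
gripper_force: 0.0
```

>>> servo_tool(
  rows=[
    [[0,0,0.001,0,0,0,0],[0,0,0.001,0,0,0,0],[0,0,0.001,0,0,0,0]],
  ],
)

```text
t: 7.78
ee_pos: [0.5468, 0.1127, 0.083]
ee_rot: [-0.042, 0.999, -0.0, 0.0]
ft_force: [-1.0, 0.5, 5.7]
grip_width: 0.002
gripper_force: 2.6
```

>>> servo_tool(
  rows=[
    [[0,0,0.001,0,0,0,0],[0,0,0.001,0,0,0,0],[0,0,0.001,0,0,0,0]],
  ],
)

```text
t: 8.03
ee_pos: [0.5468, 0.1127, 0.083]
ee_rot: [-0.042, 0.999, -0.0, 0.0]
ft_force: [-4.3, -0.4, 10.5]
grip_width: -0.002
gripper_force: 5.3
```

```bash
python3 - <<'E'
from rig import env
import numpy as np
print(np.mean([(env.grab_frame("scene"),env.get_state()["ft_force"])[1] for _ in range(4)],axis=0))
E
```

```text
[-4.50943367 -0.42972205 10.61161614]
```

Cover 1 resists firmly at TCP z = 0.083, with 5 N per mm and no give. I'll move on to cover 2 at the same spot and compare.

>>> servo_tool(
  rows=[
    [[0,0,-0.012,0,0,0,0],[0,-0.038,-0.012,0,0,0,0],[0,-0.075,-0.012,0,0,0,0],[0,-0.1115,-0.012,0,0,0,0],[0,-0.1115,-0.011,0,0,0,0],[0,-0.1115,-0.008,0,0,0,0],[0,-0.1115,-0.005,0,0,0,0],[0,-0.1115,-0.004,0,0,0,0],[0,-0.1115,-0.004,0,0,0,0]],
  ],
)

```text
t: 8.98
ee_pos: [0.5552, 0.003, 0.0845]
ee_rot: [-0.043, 0.999, 0.0, -0.001]
ft_force: [-0.5, 0.3, 0.0]
grip_width: 0.001
gripper_force: 0.0
```

>>> servo_tool(
  rows=[
    [[0,0,0.001,0,0,0,0],[0,0,0.002,0,0,0,0],[0,0,0.002,0,0,0,0]],
  ],
)

```text
t: 9.23
ee_pos: [0.5558, 0.0023, 0.0831]
ee_rot: [-0.042, 0.999, 0.0, -0.0]
ft_force: [0.0, 0.3, -0.5]
grip_width: -0.001
gripper_force: 0.0
```

>>> servo_tool(
  rows=[
    [[0,0,0.001,0,0,0,0],[0,0,0.001,0,0,0,0],[0,0,0.001,0,0,0,0]],
  ],
)

```text
t: 9.48
ee_pos: [0.556, 0.0018, 0.0824]
ee_rot: [-0.042, 0.999, 0.0, 0.0]
ft_force: [0.3, 0.6, 1.4]
grip_width: 0.005
gripper_force: 0.4
```

>>> servo_tool(
  rows=[
    [[0,0,0.001,0,0,0,0],[0,0,0.001,0,0,0,0],[0,0,0.001,0,0,0,0]],
  ],
)

```text
t: 9.73
ee_pos: [0.5559, 0.0016, 0.0813]
ee_rot: [-0.042, 0.999, 0.0, -0.0]
ft_force: [-2.1, 0.5, 1.2]
grip_width: 0.001
gripper_force: 0.6
```

Cover 2 is giving way at about 1 N, which looks like rocking. I'll press a little more to confirm.

>>> servo_tool(
  rows=[
    [[0,0,0.001,0,0,0,0],[0,0,0.001,0,0,0,0],[0,0,0.001,0,0,0,0]],
  ],
)

```text
t: 9.98
ee_pos: [0.556, 0.0015, 0.0807]
ee_rot: [-0.042, 0.999, -0.0, -0.0]
ft_force: [-2.0, 0.4, 3.5]
grip_width: 0.002
gripper_force: 2.2
```

>>> servo_tool(
  rows=[
    [[0,0,0.001,0,0,0,0],[0,0,0.001,0,0,0,0],[0,0,0.001,0,0,0,0]],
  ],
)

```text
t: 10.23
ee_pos: [0.5561, 0.0016, 0.0802]
ee_rot: [-0.042, 0.999, -0.0, 0.0]
ft_force: [-3.7, -0.3, 7.5]
grip_width: -0.004
gripper_force: 3.9
```

>>> servo_tool(
  rows=[
    [[0,0,-0.012,0,0,0,0],[-0.03,0,-0.012,0,0,0,0],[-0.06,0,-0.012,0,0,0,0],[-0.06,0,-0.012,0,0,0,0],[-0.06,0,-0.009,0,0,0,0],[-0.06,0,-0.006,0,0,0,0],[-0.06,0,-0.005,0,0,0,0],[-0.06,0,-0.005,0,0,0,0]],
  ],
)

```text
t: 10.9
ee_pos: [0.6141, 0.0067, 0.0834]
ee_rot: [-0.042, 0.999, 0.0, -0.001]
ft_force: [-0.6, -0.9, -0.1]
grip_width: -0.001
gripper_force: 0.0
```

>>> servo_tool(
  rows=[
    [[0,0,0.001,0,0,0,0],[0,0,0.001,0,0,0,0],[0,0,0.001,0,0,0,0]],
  ],
)

```text
t: 11.15
ee_pos: [0.6155, 0.0066, 0.0834]
ee_rot: [-0.042, 0.999, 0.0, -0.0]
ft_force: [0.5, -0.5, -0.1]
grip_width: 0.001
gripper_force: 0.0
```

>>> servo_tool(
  rows=[
    [[0,0,0.001,0,0,0,0],[0,0,0.001,0,0,0,0],[0,0,0.001,0,0,0,0]],
  ],
)

```text
t: 11.4
ee_pos: [0.6158, 0.0066, 0.0825]
ee_rot: [-0.042, 0.999, -0.0, 0.0]
ft_force: [-0.2, -0.3, 0.9]
grip_width: -0.002
gripper_force: 0.2
```

>>> servo_tool(
  rows=[
    [[0,0,0.001,0,0,0,0],[0,0,0.001,0,0,0,0],[0,0,0.001,0,0,0,0]],
  ],
)

```text
t: 11.65
ee_pos: [0.6162, 0.0066, 0.0816]
ee_rot: [-0.042, 0.999, -0.0, 0.001]
ft_force: [1.4, 0.8, 0.6]
grip_width: 0.001
gripper_force: 0.6
```

>>> servo_tool(
  rows=[
    [[0,0,0.001,0,0,0,0],[0,0,0.001,0,0,0,0],[0,0,0.001,0,0,0,0]],
  ],
)

```text
t: 11.9
ee_pos: [0.6162, 0.0066, 0.0805]
ee_rot: [-0.042, 0.999, -0.0, 0.0]
ft_force: [2.0, -0.0, 1.4]
grip_width: 0.002
gripper_force: 0.8
```

Cover 2 also gives about 2.5 mm at 1 N on its far side, so it's the one that rocks. Next I'll press at its middle.

>>> servo_tool(
  rows=[
    [[0,0,-0.012,0,0,0,0],[0.015,0.001,-0.012,0,0,0,0],[0.03,0.002,-0.012,0,0,0,0],[0.03,0.002,-0.01,0,0,0,0],[0.03,0.002,-0.006,0,0,0,0],[0.03,0.002,-0.004,0,0,0,0],[0.03,0.002,-0.004,0,0,0,0]],
  ],
)

```text
t: 12.48
ee_pos: [0.5857, 0.0061, 0.0836]
ee_rot: [-0.042, 0.999, 0.0, -0.0]
ft_force: [-0.6, -0.5, -0.9]
grip_width: 0.001
gripper_force: 0.0
```

>>> servo_tool(
  rows=[
    [[0,0,0.001,0,0,0,0],[0,0,0.002,0,0,0,0],[0,0,0.002,0,0,0,0]],
  ],
)

```text
t: 12.73
ee_pos: [0.5863, 0.0061, 0.0825]
ee_rot: [-0.042, 0.999, -0.0, 0.0]
ft_force: [0.2, 0.5, 0.7]
grip_width: -0.003
gripper_force: 0.5
```

>>> servo_tool(
  rows=[
    [[0,0,0.001,0,0,0,0],[0,0,0.001,0,0,0,0],[0,0,0.001,0,0,0,0]],
  ],
)

```text
t: 12.98
ee_pos: [0.5863, 0.0061, 0.0821]
ee_rot: [-0.042, 0.999, -0.0, 0.001]
ft_force: [-1.2, 2.0, 5.2]
grip_width: 0.001
gripper_force: 2.5
```

>>> servo_tool(
  rows=[
    [[0,0,0.001,0,0,0,0],[0,0,0.002,0,0,0,0],[0,0,0.002,0,0,0,0],[0,0,0.002,0,0,0,0]],
  ],
)

```text
t: 13.32
ee_pos: [0.5864, 0.0061, 0.0803]
ee_rot: [-0.042, 0.999, -0.0, 0.001]
ft_force: [-0.8, 0.0, 5.9]
grip_width: 0.003
gripper_force: 2.9
```

>>> servo_tool(
  rows=[
    [[0,0,0.001,0,0,0,0],[0,0,0.002,0,0,0,0],[0,0,0.002,0,0,0,0],[0,0,0.002,0,0,0,0]],
  ],
)

```text
t: 13.65
ee_pos: [0.5864, 0.0061, 0.0783]
ee_rot: [-0.042, 0.999, -0.0, 0.001]
ft_force: [-1.0, 0.3, 5.9]
grip_width: -0.005
gripper_force: 3.0
```

It is sinking steadily, 4.5 mm so far, so I'll press until it stops.

>>> servo_tool(
  rows=[
    [[0,0,0.001,0,0,0,0],[0,0,0.002,0,0,0,0],[0,0,0.002,0,0,0,0],[0,0,0.002,0,0,0,0]],
  ],
)

```text
t: 13.98
ee_pos: [0.5864, 0.006, 0.0779]
ee_rot: [-0.042, 0.999, -0.0, 0.001]
ft_force: [-4.9, 0.8, 14.1]
grip_width: 0.002
gripper_force: 7.1
```

>>> servo_tool(
  rows=[
    [[0,0,0.001,0,0,0,0],[0,0,0.001,0,0,0,0],[0,0,0.001,0,0,0,0],[0,0,0.001,0,0,0,0]],
  ],
)

```text
t: 14.32
ee_pos: [0.5864, 0.006, 0.0779]
ee_rot: [-0.042, 0.999, -0.0, 0.001]
ft_force: [-8.1, 0.4, 19.2]
grip_width: 0.0
gripper_force: 9.5
```

It has bottomed out 5 mm below first contact and holds firm at 19 N. I'll take one last look.

```bash
python3 - <<'E'
from rig import env
import cv2,numpy as np
f=env.grab_frame("scene")[140:290,190:390,::-1]
f=cv2.resize(f,(800,600),interpolation=cv2.INTER_CUBIC)
cv2.imwrite("pics/s5.png",(255*(f/255.)**.6).astype(np.uint8))
print(env.get_state()["ft_force"],env.get_state()["ee_pos"])
E
```

```text
[-7.57825448  0.35029743 17.89886765] [0.58642486 0.00604302 0.07791986]
```

View pics/s5.png

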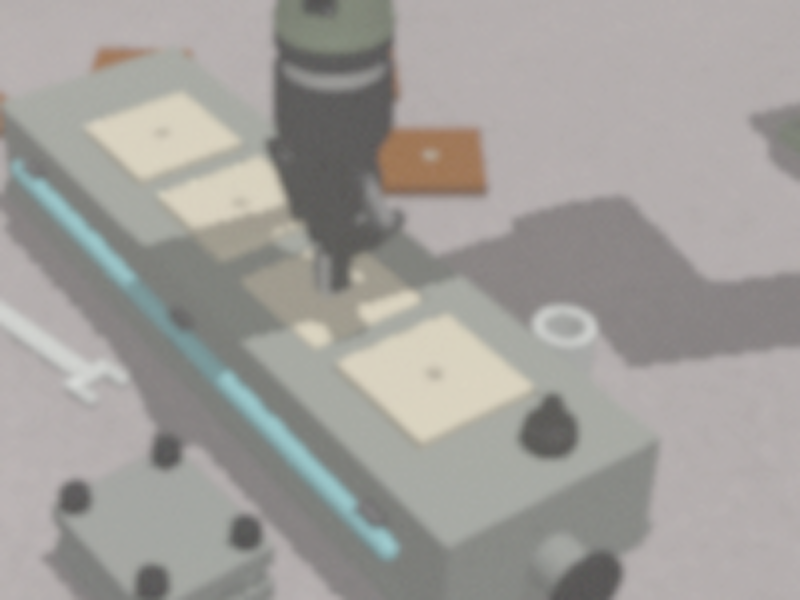

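The fingertips are on the middle of cover 2 at (332,290), and it lies level in the deck. The knob at (549,428), the sleeve at (565,330), the wrench and the clamp look undisturbed. I'm handing it in.

```bash
python3 -c "
from rig import env
print(env.finish_job())"
```

```text
the job is handed in; nothing more can be done
None
```

Cover 2 (second from the left) was the one that rocked; I pressed it down 5 mm at its middle until it stopped firm, and handed the job in with the fingertips still holding it at about 18 N; cover 1 was firm, and I did not press covers 3 and 4.

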